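Pump up the vacuum base under a plaster bowl

ROBOT

A 6-joint arm with a two-finger parallel gripper is mounted at the origin on the work surface. World frame = base frame: x ahead of the robot, y to its left, z up, the work surface at z = 0. Lengths are in m, angles in degrees, forces in N, time in s.
With the tool pointing down it reaches from about 0.25 to 0.725 m from the base axis. Payload 9.7 kg.
Tool frame: the origin (TCP) lies between the finger pads; the fingertips stand 19 mm ahead of it and the grasp point (between the pads) is the TCP; x points along the fingers, y is the direction in which the jaws open and shut, and the axes are right-handed (so a half turn about x gives the same grasp; the last joint's range is limited). The gripper opens to 85 mm and grips with 20 to 120 N. Pads are 22 mm wide; open, the fingers measure 114 mm over their backs; the gripper's body (76 mm by 85 mm) begins 54 mm behind the grasp point. The pads swing forward as they close: fully open they stand 13 mm farther back than shut.
Start: joints at [-68.239, 4.979, 10.078, 95.1, 0, 90], TCP at [0.204, -0.511, 0.25] pointing down, gripper open.
Joint ranges: [-179.16, 179.16], [-48.56, 103.87], [-65.8, 70.77], [-126.05, 130.52], [-82.76, 87.17], [-180, 180]. Speed limits (degrees/s): [127.2, 127.2, 147.25, 180, 180, 180].

INTERFACE

Orientations are given as [roll, pitch, yaw] about the fixed x, y, z axes, in that order (R = Rz(yaw) Ry(pitch) Rx(roll)).
In Python, from workcell import bot gives the robot as it stands. The module is installed in compiled form; this text tells all that it offers.
- The arm moves only by the shell command python3 -m handwheel 'ROWS' [FORCE]. ROWS is JSON, a list of rows, each a list of 7 numbers: the turn, a rotation vector about the tool's x, y, z in degrees, then the shift along the tool's x, y, z in m, then the closure, from -1 (fully open) to 1 (shut), so that 0 is half open. In form: [[ax, ay, az, dx, dy, dz, fingers], ...]. A call has 1 to 20 rows; each row is the pose to reach, as a shift and turn from the pose commanded when the call began, along the tool's axes at that moment; what a row does not reach only later rows make up. A row lasts 1/8 s, in which the tool goes at most 62.5 mm and 10.7 degrees, less where a joint would pass 70% of its speed; a pose out of reach is approached as far as the arm can. A call with a gripper value outside its range is refused whole. The fingers move at their own pace and stop on an object; FORCE is the grip in N (left out, the last holds). Time passes only in rows, so rows that repeat a pose let the fingers close. It gives the time, the measured TCP pose, the force and the opening at its end, in the units of the state.
- bot.get_obs(): the state, without advancing time (a new reading comes with each control period).
- bot.camera(name): name is "scene" or "top" or "wrist"; returns a dict with "frame" (420x560x3 uint8, red, green, blue), "fx", "fy", "cx", "cy" (pixels), "k1" (the pictures are not rectified: a ray, as slopes to the right and down, at radius r is drawn at 1 + k1 r^2 times it, then the intrinsics apply), "R" (3x3) and "t" (3): a world point X has camera coordinates R X + t; the wrist camera has in their place "tool_from_camera" (4x4, takes a point from camera to tool coordinates, whose origin is the TCP and whose axes are the tool frame's). Camera axes: x right, y down, z forward; pixel columns grow to the right and rows downward; lengths in m; the calibration is good to about 2 mm. A picture is of the moment at which its call begins: read the wrist's pose just before it. There is no depth.
- bot.job_done(): hands the job in, once; it reports no verdict.
Trained networks look in a picture, given as the dict that the camera call returned (one of the last four; its "shot" number tells which), for a name from the list of things; names that differ only in an ending like _2 or _b are one class to them, and where a whole thing is asked for, a point or a joint stands for the part that bears it (a point fixed in the world has none). Each returns a list of dicts, best first, with "conf" (0 to 1); they miss things now and then, are a little off and sometimes report something else, mostly with a low value. They report only what shows in the picture. A call takes as long as a camera call.
- bot.look_for(name, picture): "bbox" ([left, top, width, height] as shares, 0 to 1, of the picture: columns of its width, rows of its height, round what is visible of it).
- bot.tip_of(name, picture): "centre" ([column, row] as shares, 0 to 1, of the picture: columns of its width, rows of its height: a listed point, or the origin of a listed thing).
The state is a dict: "time": time; "q": joint angles; "qd": joint speeds; "joint_efforts": joint torques, N m; "ee_pos": TCP position; "tcp_rot": TCP orientation; "wrist_force": force on the tool from outside, world axes, zero at the start; "torque": the same for the moment, N m; "opening": finger opening in m.
Only numpy, scipy, OpenCV 4.12 (cv2) and the standard library are available. Lean on these libraries where they do the work, as an engineer would, in place of code of your own. Each camera call takes 0.05 s, during which the arm holds its last target.

TASK

The plaster bowl is to be clamped on its vacuum base for carving: press the yellow pump knob all the way down with the fingertips and let it spring all the way back up, over and over, until the red indicator pin stands fully out of its brass collar and its white band shows. Then leave the knob up and move clear. Only push the knob; do not touch the pin, and do not move or lift the bowl, jar, sanding block or spatula.

Things in the scene. Friction and masses are not known exactly. Their poses are not given: they have to be found in the camera images.
- pump: grey vacuum base fixed to the table, plate 180 (x) x 310 (y) x 20 mm, origin at the centre of its underside, z up, yaw varies. In its frame (mm): rubber pad, radius 62, top z 28, at x 0, y 70, with the bowl on it; pump barrel, radius 27, top z 62, at x -15, y -85; brass collar of the pin, radius 12, top z 52, at x 55, y -85, so the pin stands 70 mm from the pump's axis towards +x
- plunger_top (a point): centre of the flat top of the yellow round pump knob (48 mm diameter, 14 mm thick, on a 16 mm steel rod): the point to press straight down. It stands 105 mm above the table when up and 88 mm when fully down
- plunger (a joint): how far the pump knob is pushed down, m: 0 is up (rest, at its upper stop), 0.017 is fully down at its hard lower stop. Its spring pushes back with about 6 N at the start and 12 N at the bottom and brings it up by itself within 0.3 s. A stroke counts only if the knob is pushed to within 2 mm of its lower stop and then let come all the way up
- pin (a joint): how far the indicator pin is out, m: 0 in, 0.047 to 0.050 fully out. Starts between 0 and 0.012. A ratchet inside lifts it by one 12.5 mm tooth each time the knob comes back up after a full stroke; on a downstroke it may dip by a few mm. Three or four strokes are needed; further strokes do no harm and do not move it on
- pin_top (a point): centre of the pin's upper end; 55 mm above the table at joint value 0 and 102 to 105 mm when fully out
- pin_rod: the indicator pin itself, an upright rod of 11 mm diameter, red for its upper 44 mm and white below; 6 to 9 mm of white shows above the collar when it is fully out, and none one tooth before that. Origin at its upper end. Not to be touched
- bowl: white plaster bowl, coral inside, 114 mm across, 58 to 60 mm high, 0.6 kg, standing loose on the rubber pad (its rim 88 mm above the table); origin at the centre of its underside. Leave alone
- jar: amber jar with black lid, 60 mm across and 70 mm high, origin at the centre of its underside. Leave alone
- sander: cork sanding block 75 x 45 x 28 mm lying flat, origin at the centre of its underside. Leave alone
- spatula: plaster spatula lying flat on the table along its own x axis, origin on its underside. Leave alone

How it is judged (in metres and radians):
On the way, in this order (a step that is already met when the one before it is completed fails the run):
1. the pin has been pumped more than half out (value of joint pin above 0.03 m), for 0.1 s.
2. the pin is fully out (value of joint pin above 0.042 m), for 0.2 s.
At the end, for the whole second after the job is handed in: The pin is fully out (joint value above 42 mm), the pump knob is back up (within 4 mm of its upper stop), and the bowl, jar, sanding block and spatula stand within 15 mm of where they were, not tipped (value of joint pin above 0.042 m and value of joint plunger below 0.004 m and distance of each of bowl, jar, sander, spatula from where it was at the start of the episode below 0.015 m and angle between each of bowl, jar, sander, spatula's own z axis and vertical below 0.2 rad); the robot touches nothing.
It fails at once if the robot touches the indicator pin (contact force between any of the fingers, the arm and pin_rod above 0.5 N).
It fails at once if the bowl, jar, sanding block or spatula is moved, tipped or lifted (distance of any of bowl, jar, sander, spatula from where it was at the start of the episode above 0.015 m).
It also fails if it takes over 32 s, if anything falls off the work surface, if the arm or the gripper's body presses on something with over 40 N, if the wrist force passes 120 N, or if a joint passes its speed limit or range.

## Working session

There is one attempt and no reset: what is moved stays moved. The work goes in short steps, Python scripts to look and compute and a shell command to move; the robot and the scene stay as the last step left them, time stands still between calls to the robot, and variables do not carry over. Pictures are saved under pics/ and viewed, and the job is handed in when it is done.

```bash
mkdir -p pics; cat > h.py <<'E'
import numpy as np, cv2
from workcell import bot
def save(p,n): cv2.imwrite('pics/'+n+'.png',cv2.cvtColor(p['frame'],cv2.COLOR_RGB2BGR))
def ray(p,u,v):
    K=np.array([[p['fx'],0,p['cx']],[0,p['fy'],p['cy']],[0,0,1.]])
    q=cv2.undistortPoints(np.array([[[u,v]]],float),K,np.array([p['k1'],0,0,0.]))[0,0]
    R=np.array(p['R']);t=np.array(p['t']); return -R.T@t, R.T@np.array([q[0],q[1],1])
def atz(p,u,v,z):
    c,d=ray(p,u,v); return c+d*(z-c[2])/d[2]
def proj(p,X):
    K=np.array([[p['fx'],0,p['cx']],[0,p['fy'],p['cy']],[0,0,1.]])
    r,_=cv2.Rodrigues(np.array(p['R']));return cv2.projectPoints(np.array([X],float),r,np.array(p['t'],float),K,np.array([p['k1'],0,0,0.]))[0][0,0]
E
python3 - <<'E'
from h import *
o=bot.get_obs();print(o)
for n in('top','scene'):
    p=bot.camera(n);save(p,n+'0')
    for k,z in(('plunger_top',.105),('pin_top',.058),('bowl',.028),('pump',0),('jar',0),('sander',0),('spatula',0)):
        for r in bot.tip_of(k,p)[:2]:
            u,v=r['centre'][0]*560,r['centre'][1]*420
            print(n,k,round(r['conf'],2),round(u),round(v),atz(p,u,v,z).round(4))
E
```

```text
{'time': 0.0, 'q': array([-6.82400991e+01,  5.01240983e+00,  1.00346604e+01,  9.50987575e+01,
        3.19387633e-05,  8.99989947e+01]), 'qd': array([-0.03304893,  0.12980928,  0.13121272,  0.01378914, -0.01187683,
       -0.07817922]), 'joint_efforts': array([-3.10935811e-04, -5.20388675e+01,  4.64800429e+01,  1.66879501e-02,
        7.52801247e-05, -1.93458681e-05]), 'ee_pos': array([ 0.20382264, -0.5106287 ,  0.24957233]), 'tcp_rot': array([-90.02492411,  89.92349308, 111.73598203]), 'wrist_force': array([ 0.73678639, -1.25393242,  0.23600432]), 'torque': array([0.05418242, 0.01274831, 0.00109966]), 'opening': 0.08534195482544753}
top plunger_top 0.74 359 216 [ 0.5792 -0.1266  0.105 ]
top bowl 0.93 287 229 [0.5549 0.0293 0.028 ]
top pump 0.71 315 226 [ 0.5688 -0.0373  0.    ]
top jar 0.73 278 165 [0.7159 0.0555 0.    ]
top sander 0.62 411 216 [ 0.5975 -0.2678  0.    ]
top spatula 0.95 223 226 [0.5617 0.1811 0.    ]
scene plunger_top 0.82 211 221 [ 0.5743 -0.1251  0.105 ]
scene pin_top 0.45 238 258 [ 0.6515 -0.1175  0.058 ]
scene bowl 0.6 270 224 [0.5654 0.022  0.028 ]
scene pump 0.58 248 247 [ 0.5713 -0.0411  0.    ]
scene pump 0.54 210 222 [ 0.4385 -0.0539  0.    ]
scene jar 0.7 329 260 [0.7129 0.0626 0.    ]
scene sander 0.84 158 298 [ 0.595  -0.2646  0.    ]
scene spatula 0.51 251 245 [ 0.5713 -0.0327  0.    ]
scene spatula 0.24 240 255 [ 0.585 -0.07   0.   ]
```

View pics/top0.png

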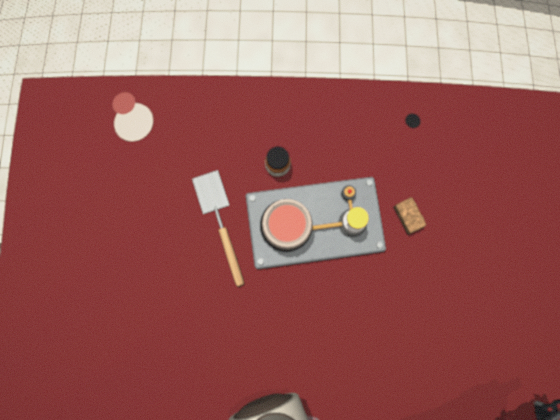

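View pics/scene0.png

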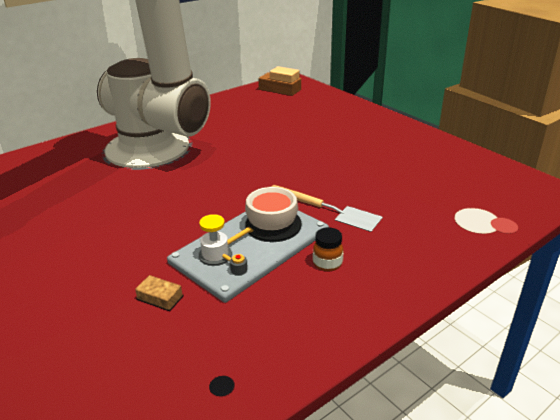

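Top view: knob at (358,218), pin at (349,191), bowl at (287,224). Scene view: knob at (212,222), pin at (239,262). Next I'll refine the knob position by colour in both views.

```bash
python3 - <<'E'
from h import *
from scipy.spatial.transform import Rotation as Ro
L=[]
for n in('top','scene'):
    p=bot.camera(n);f=cv2.cvtColor(p['frame'],cv2.COLOR_RGB2HSV)
    m=((abs(f[...,0].astype(int)-29)<4)&(f[...,1]>180)&(f[...,2]>150)).astype(np.uint8)
    k,l,s,c=cv2.connectedComponentsWithStats(m);i=1+np.argmax(s[1:,4]);print(n,s[i],c[i],atz(p,*c[i],.103))
    L.append(ray(p,*c[i]))
A=sum(np.eye(3)-np.outer(d,d)/(d@d) for c,d in L);b=sum((np.eye(3)-np.outer(d,d)/(d@d))@c for c,d in L)
X=np.linalg.solve(A,b);print('tri',X)
o=bot.get_obs();R=Ro.from_euler('xyz',o['tcp_rot'],degrees=True).as_matrix();print(R.round(3))
for z in(.25,.16): print(R.T@(np.r_[X[:2],z]-o['ee_pos']))
E
```

```text
Traceback (most recent call last):
ValueError: attempt to get argmax of an empty sequence
```

```bash
python3 - <<'E'
from h import *
from scipy.spatial.transform import Rotation as Ro
L=[]
for n in('top','scene'):
    p=bot.camera(n);f=cv2.cvtColor(p['frame'],cv2.COLOR_RGB2HSV)
    print(f[218,358],f[222,212])
    m=((abs(f[...,0].astype(int)-28)<7)&(f[...,1]>170)&(f[...,2]>120)).astype(np.uint8)
    k,l,s,c=cv2.connectedComponentsWithStats(m);i=1+np.argmax(s[1:,4]);print(n,s[i],c[i],atz(p,*c[i],.103))
    L.append(ray(p,*c[i]))
A=sum(np.eye(3)-np.outer(d,d)/(d@d) for c,d in L);b=sum((np.eye(3)-np.outer(d,d)/(d@d))@c for c,d in L)
X=np.linalg.solve(A,b);print('tri',X)
o=bot.get_obs();R=Ro.from_euler('xyz',o['tcp_rot'],degrees=True).as_matrix();print(R.round(3))
for z in(.25,.16): print(R.T@(np.r_[X[:2],z]-o['ee_pos']))
E
```

```text
[ 28 141 235] [179 149 139]Traceback (most recent call last):
  File "<stdin>", line 8, in <module>
    return _wrapfunc(a, 'argmax', axis=axis, out=out, **kwds)
    return bound(*args, **kwds)
ValueError: attempt to get argmax of an empty sequence
```

```bash
python3 - <<'E'
from h import *
from scipy.spatial.transform import Rotation as Ro
L=[]
for n in('top','scene'):
    p=bot.camera(n);f=cv2.cvtColor(p['frame'],cv2.COLOR_RGB2HSV)
    m=((abs(f[...,0].astype(int)-28)<5)&(f[...,1]>105)&(f[...,2]>150)).astype(np.uint8)
    k,l,s,c=cv2.connectedComponentsWithStats(m);print(n,s[1:],c[1:].round(1))
    i=1+np.argmax(s[1:,4]);print(n,s[i],c[i],atz(p,*c[i],.103))
    L.append(ray(p,*c[i]))
A=sum(np.eye(3)-np.outer(d,d)/(d@d) for c,d in L);b=sum((np.eye(3)-np.outer(d,d)/(d@d))@c for c,d in L)
X=np.linalg.solve(A,b);print('tri',X)
o=bot.get_obs();R=Ro.from_euler('xyz',o['tcp_rot'],degrees=True).as_matrix();print(R.round(3))
for z in(.25,.16): print(R.T@(np.r_[X[:2],z]-o['ee_pos']))
E
```

```text
top [[348 207  20  22 346]] [[357.4 217.5]]
top [348 207  20  22 346] [357.35549133 217.53757225] [ 0.5748846  -0.12259235  0.103     ]
scene [[273  67  24   7  80]
 [284  73   1   1   1]
 [290  74   1   1   1]
 [293 191   1   1   1]
 [295 192  27  10  46]
 [200 215  24  14 268]
 [228 228  20  13  27]
 [233 256   3   4   6]
 [240 259   1   1   1]
 [242 258   1   1   1]] [[284.3  70.1]
 [284.   73. ]
 [290.   74. ]
 [293.  191. ]
 [309.6 197. ]
 [211.5 221.3]
 [237.8 234.1]
 [233.8 257.8]
 [240.  259. ]
 [242.  258. ]]
scene [200 215  24  14 268] [211.45522388 221.33955224] [ 0.5730203  -0.12277867  0.103     ]
tri [ 0.57447282 -0.1229383   0.10388376]
[[-0.     0.371 -0.929]
 [ 0.    -0.929 -0.371]
 [-1.    -0.     0.   ]]
[ 2.65901296e-04 -2.22844451e-01 -4.87959066e-01]
[ 0.0902659  -0.22284108 -0.48796124]
```

```bash
python3 -m handwheel '[[0,0,0,0,-0.022,-0.049,1],[0,0,0,0,-0.045,-0.098,1],[0,0,0,0,-0.067,-0.146,1],[0,0,0,0,-0.089,-0.195,1],[0,0,0,0,-0.111,-0.244,1],[0,0,0,0,-0.134,-0.293,1],[0,0,0,0,-0.156,-0.342,1],[0,0,0,0,-0.178,-0.39,1],[0,0,0,0,-0.201,-0.439,1],[0,0,0,0.03,-0.223,-0.488,1],[0,0,0,0.06,-0.223,-0.488,1],[0,0,0,0.09,-0.223,-0.488,1],[0,0,0,0.09,-0.223,-0.488,1]]'
python3 - <<'E'
from h import *
p=bot.camera('scene');save(p,'s1');save(bot.camera('wrist'),'w1')
o=bot.get_obs();print(o['time'],o['ee_pos'],o['opening'],o['wrist_force'],o['tcp_rot'])
E
```

```text
time: 2.62
ee_pos: [0.5733, -0.1224, 0.158]
tcp_rot: [-33.4, 89.8, 168.3]
wrist_force: [-1.0, 0.5, 0.2]
opening: 0.0001
2.725 [ 0.57453804 -0.12291446  0.16129815] 0.0001851410588368925 [0.74452464 0.45816015 1.03133448] [144.25586284  89.96736033 -13.9941981 ]
```

View pics/s1.png

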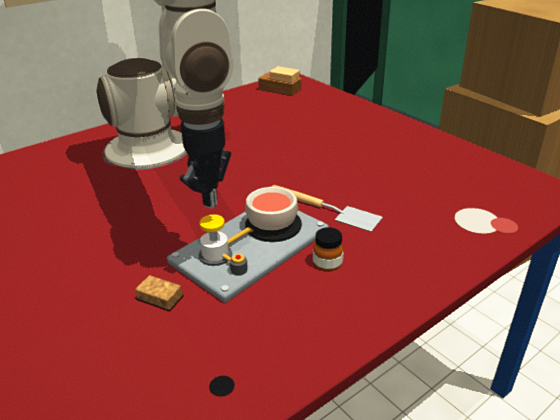

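View pics/w1.png

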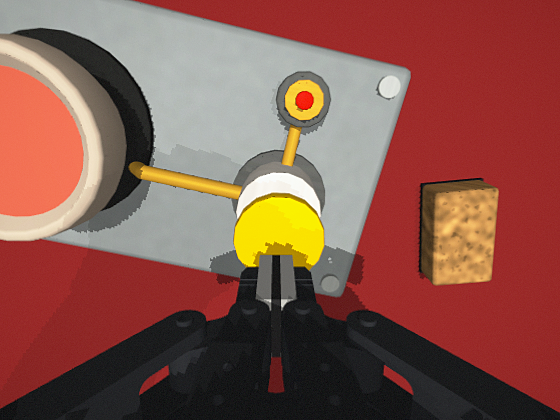

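In the scene view the fingertips (209,205) are above the knob. In the wrist view the knob is centred at about column 279, and the pin at (304,100) is well clear. I'll press gently first and watch the force.

```bash
python3 - <<'E'
from h import *
p=bot.camera('wrist');T=np.linalg.inv(np.array(p['tool_from_camera']))
p['R']=T[:3,:3];p['t']=T[:3,3];print(proj(p,[.056,0,0]),proj(p,[.056,0.024,0]),proj(p,[.056,0,-.024]),proj(p,[.056,0,.024]))
E
python3 -m handwheel '[[0,0,0,0.03,0,0,1],[0,0,0,0.044,0,0,1],[0,0,0,0.053,0,0,1],[0,0,0,0.053,0,0,1],[0,0,0,0.053,0,0,1]]'
```

```text
[276.18312621 238.81392846] [322.20794523 238.84119728] [276.23829658 194.53565366] [276.13208871 280.02575944]
time: 3.4
ee_pos: [0.5751, -0.1231, 0.1102]
tcp_rot: [144.1, 89.8, -14.1]
wrist_force: [-4.2, 0.8, 11.4]
opening: -0.0003
```

```bash
python3 -m handwheel '[[0,0,0,0.004,0,0,1],[0,0,0,0.004,0,0,1],[0,0,0,0.004,0,0,1]]'; python3 -m handwheel '[[0,0,0,-0.03,0,0,1],[0,0,0,-0.03,0,0,1],[0,0,0,-0.03,0,0,1],[0,0,0,-0.03,0,0,1]]'
python3 - <<'E'
from h import *
p=bot.camera('scene');save({'frame':cv2.resize(p['frame'][180:300,150:310],None,fx=4,fy=4,interpolation=cv2.INTER_CUBIC)},'s2')
E
```

```text
time: 3.78
ee_pos: [0.5751, -0.1231, 0.107]
tcp_rot: [144.3, 89.8, -14.0]
wrist_force: [-5.4, 1.4, 16.8]
opening: 0.0
time: 4.28
ee_pos: [0.5741, -0.1227, 0.1326]
tcp_rot: [-34.4, 89.9, 167.3]
wrist_force: [0.4, 0.6, 0.1]
opening: -0.0
```

View pics/s2.png

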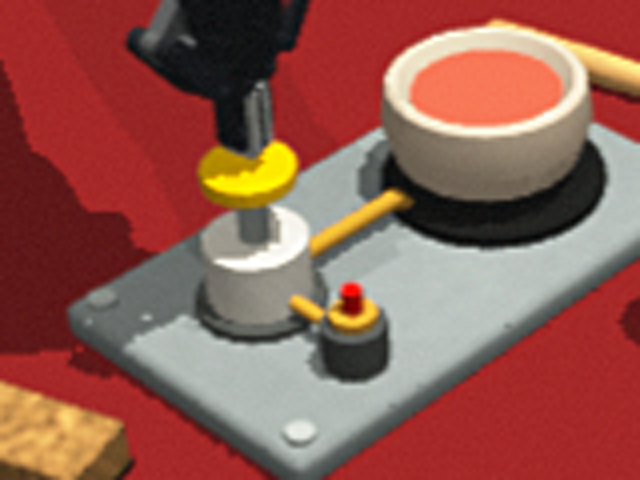

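The crop shows the pin (350,298) risen above the collar, so that stroke counted. At the bottom the force went to 16.8 N, above the 12 N spring, so the knob was on its stop. I'll do more strokes with 1 mm extra travel.

```bash
python3 -m handwheel '[[0,0,0,0.018,0,0,1],[0,0,0,0.031,0,0,1],[0,0,0,0.031,0,0,1],[0,0,0,0.031,0,0,1],[0,0,0,0,0,0,1],[0,0,0,0,0,0,1],[0,0,0,0,0,0,1],[0,0,0,0,0,0,1],[0,0,0,0.018,0,0,1],[0,0,0,0.031,0,0,1],[0,0,0,0.031,0,0,1],[0,0,0,0.031,0,0,1]]'; python3 -m handwheel '[[0,0,0,-0.031,0,0,1],[0,0,0,-0.031,0,0,1],[0,0,0,-0.031,0,0,1],[0,0,0,-0.031,0,0,1]]'
python3 - <<'E'
from h import *
p=bot.camera('scene');save({'frame':cv2.resize(p['frame'][180:300,150:310],None,fx=4,fy=4,interpolation=cv2.INTER_CUBIC)},'s3')
E
```

```text
time: 5.82
ee_pos: [0.5752, -0.1229, 0.1068]
tcp_rot: [145.8, 89.7, -12.4]
wrist_force: [-12.3, 2.0, 38.9]
opening: -0.0003
time: 6.32
ee_pos: [0.5738, -0.1227, 0.1315]
tcp_rot: [-33.9, 89.9, 167.9]
wrist_force: [-0.0, 0.1, 0.4]
opening: 0.0001
```

View pics/s3.png

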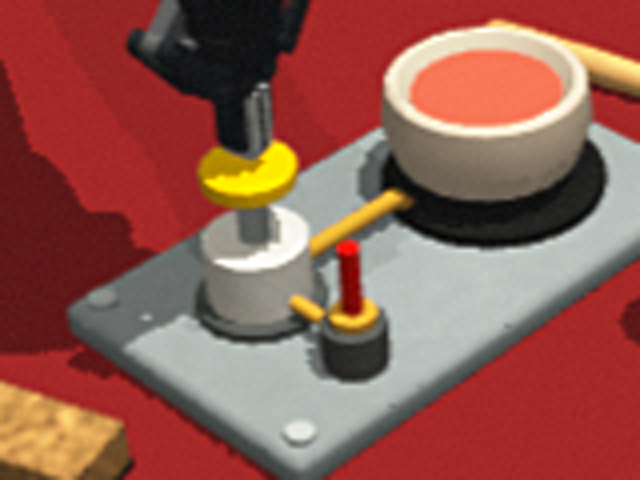

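The pin now reaches from (349,315) to (348,243), all red, so it needs at least one more stroke. The last press reached 39 N, so I'll use 1 mm less.

```bash
python3 -m handwheel '[[0,0,0,0.018,0,0,1],[0,0,0,0.03,0,0,1],[0,0,0,0.03,0,0,1],[0,0,0,0.03,0,0,1]]'; python3 -m handwheel '[[0,0,0,-0.03,0,0,1],[0,0,0,-0.03,0,0,1],[0,0,0,-0.03,0,0,1],[0,0,0,-0.03,0,0,1]]'
python3 - <<'E'
from h import *
p=bot.camera('scene');save({'frame':cv2.resize(p['frame'][180:300,150:310],None,fx=4,fy=4,interpolation=cv2.INTER_CUBIC)},'s4')
E
```

```text
time: 6.88
ee_pos: [0.5753, -0.123, 0.1069]
tcp_rot: [146.4, 89.7, -11.8]
wrist_force: [-8.4, 1.8, 30.8]
opening: -0.0
time: 7.38
ee_pos: [0.5739, -0.1226, 0.1317]
tcp_rot: [-34.6, 89.9, 167.2]
wrist_force: [0.8, 0.9, 0.2]
opening: -0.0
```

View pics/s4.png

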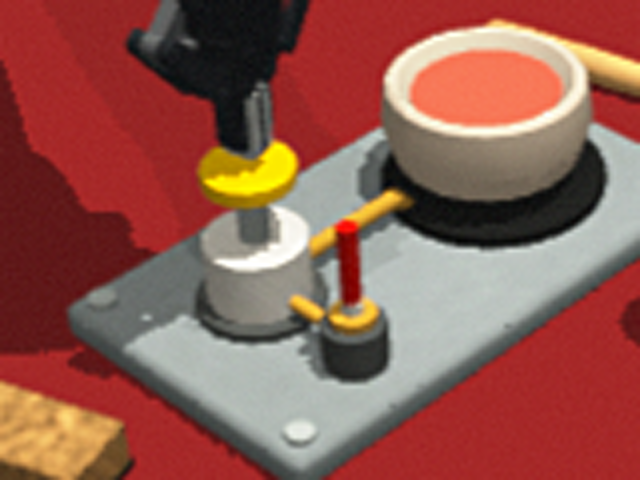

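The pin top is now at (347,225) and a white band shows at (350,309), so it looks fully out. One more harmless stroke will check that it doesn't advance further, then I'll retreat.

```bash
python3 -m handwheel '[[0,0,0,0.018,0,0,1],[0,0,0,0.03,0,0,1],[0,0,0,0.03,0,0,1],[0,0,0,0.03,0,0,1],[0,0,0,0,0,0,1],[0,0,0,-0.05,0,0,1],[0,0,0,-0.1,0,0,1],[0,0,0,-0.12,0.02,0.04,1],[0,0,0,-0.12,0.04,0.08,1],[0,0,0,-0.12,0.04,0.08,1],[0,0,0,-0.12,0.04,0.08,1],[0,0,0,-0.12,0.04,0.08,1]]'
python3 - <<'E'
from h import *
p=bot.camera('scene');save({'frame':cv2.resize(p['frame'][180:300,150:310],None,fx=4,fy=4,interpolation=cv2.INTER_CUBIC)},'s5')
for k,z in(('pin_top',.1035),('plunger_top',.105),('bowl',.028),('jar',0),('sander',0)):
    for r in bot.tip_of(k,p)[:1]:
        u,v=r['centre'][0]*560,r['centre'][1]*420
        print(k,round(r['conf'],2),round(u),round(v),atz(p,u,v,z).round(4))
print(proj(p,[.644,-.113,.1035]))
p=bot.camera('top');save(p,'t5')
for k,z in(('bowl',.028),('jar',0),('sander',0),('spatula',0)):
    for r in bot.tip_of(k,p)[:1]:
        u,v=r['centre'][0]*560,r['centre'][1]*420
        print(k,round(r['conf'],2),round(u),round(v),atz(p,u,v,z).round(4))
E
```

```text
time: 8.93
ee_pos: [0.5155, -0.1889, 0.2524]
tcp_rot: [-49.7, 89.9, 152.1]
wrist_force: [-0.4, 0.5, 0.2]
opening: -0.0001
pin_top 0.43 230 242 [ 0.6524 -0.1309  0.1035]
plunger_top 0.9 208 219 [ 0.5655 -0.1254  0.105 ]
bowl 0.63 272 223 [0.5651 0.03   0.028 ]
jar 0.92 326 261 [0.7121 0.0548 0.    ]
sander 0.75 161 298 [ 0.5973 -0.2599  0.    ]
[235.9116056  236.05980976]
bowl 0.89 283 229 [0.5549 0.039  0.028 ]
jar 0.75 276 166 [0.7112 0.0606 0.    ]
sander 0.75 408 216 [ 0.5988 -0.2624  0.    ]
spatula 0.59 223 227 [0.5607 0.1822 0.    ]
```

View pics/s5.png

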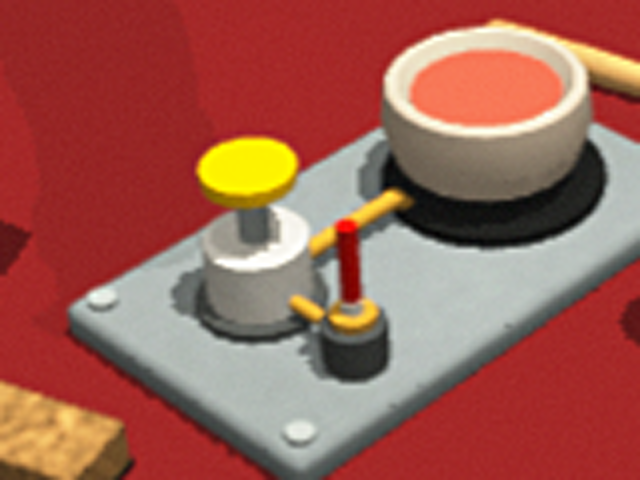

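View pics/t5.png

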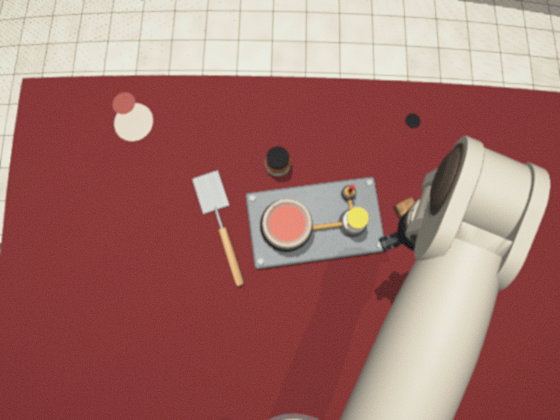

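The pin hasn't moved since the last picture: its top is still at (347,225) with the white band showing. The knob is up at (248,170), the bowl, jar and spatula look unmoved, and the arm is clear.

```bash
python3 -c "
from workcell import bot
print(bot.job_done())"
```

```text
the job is handed in; nothing more can be done
None
```

The job is handed in. The indicator pin looks fully out, the knob is back up, and the arm is clear of everything at about 9 s of the 32 s allowed.

**What I did:** I pressed the yellow knob with the closed fingertips for five full strokes, letting it spring all the way up after each one. The highest wrist force I read was about 39 N straight down (41 N in total), at the bottom of a stroke. That is well under the 120 N limit.

**Last checks:**
- **Pin:** after stroke 4 the white band showed above the collar. Stroke 5 did not move it further, so it is at its end stop.
- **Knob:** it stands fully up, and the wrist force read about zero after retreating.
- **Bowl, jar, sanding block, spatula:** they sit in the same place in the pictures before and after, although the arm partly hid the sanding block in the last top view. The scene view showed the block's visible corner unmoved.

**What disagreed:** the networks' positions for the untouched objects differed by up to about 10 mm between pictures. Their final pin position was also about 8 px from where I expected it. The pictures themselves showed no movement, so I took these as detection noise.

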